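# Pin the glass sample paddles together

### The job

Bind the three glass sample paddles that stand in the wooden cradle: take the long pin (blue handle) from the pin stand and push it, from either side, through the holes of both cheeks and all three paddles until its collar is up against the cheek, then let go of it. Leave the paddles standing in the cradle, and leave the short red-handled pin and everything else on the bench where they are.

Things in the scene. Friction and masses are not known exactly. Their poses are not given: they have to be found in the camera images.
- cradle: wooden cradle with grey cheeks, fixed (place, yaw vary). Origin on the bench under its centre; the hole axis runs along its y, 120 mm above the bench. Base 150 (x) x 100 (y) x 15 mm. Two upright cheeks, 60 wide, 12 thick, 15 mm holes, tops at 140 mm, outer faces 38.5 mm either side of centre in y (77 mm overall). The paddles stand face to face between them, between 75 mm high end stops; highest point 142 mm
- cheek_right (a point): centre of the hole mouth on the outer face of the cheek at the cradle's -y side (the side nearer the pin stand), 120 mm above the bench
- cheek_left (a point): centre of the hole mouth on the outer face of the cheek at the cradle's +y side, 120 mm above the bench
- paddle0_hole (a point): centre of the 15 mm round hole (axis along y) through a loose glass sample paddle, 70 mm wide (x), 16 mm thick (y), 126 mm tall (z), standing upright in the cradle with about 1 mm play each way; the hole is in its wooden head, 105 mm above its underside, mid-width, this point at mid-thickness; green glass, nearest the cradle's -y cheek
- paddle1_hole (a point): centre of the 15 mm round hole (axis along y) through a loose glass sample paddle, 70 mm wide (x), 16 mm thick (y), 126 mm tall (z), standing upright in the cradle with about 1 mm play each way; the hole is in its wooden head, 105 mm above its underside, mid-width, this point at mid-thickness; amber glass, in the middle
- paddle2_hole (a point): centre of the 15 mm round hole (axis along y) through a loose glass sample paddle, 70 mm wide (x), 16 mm thick (y), 126 mm tall (z), standing upright in the cradle with about 1 mm play each way; the hole is in its wooden head, 105 mm above its underside, mid-width, this point at mid-thickness; blue glass, nearest the +y cheek
- stand: wooden pin stand, fixed (place, yaw vary). Origin on the bench under its centre. Base 170 (x) x 90 (y) x 12 mm. Two places, x = -50 and +50 mm, each two notched posts (30 mm wide, notch floor 55, tips 65 mm above the bench, y = -24 and +24). A pin's rod lies in the notches along y, open above, pin origin at y = -30, handle overhanging to -y, tip to +y
- long_pin: the long pin: 10 mm steel rod, 110 mm long from the origin along own +y, last 12 mm tapering to 5 mm. Origin: on the axis, at the front face of a 26 mm wide, 5 mm thick steel collar; behind it (-y) a blue plastic block handle 20 wide (x), 22 high (z), 45 mm long. 95 g. Starts level in either place of the stand, axis 60 mm above the bench, parallel to the stand's y
- long_pin_grip (a point): middle of the long pin's blue handle, 27.5 mm behind its origin, on the axis; pinch the handle across its 20 mm width from above
- long_pin_tip (a point): tip of the long pin's rod, 110 mm ahead of its origin
- short_pin: the short pin, not to be used: 10 mm steel rod, 70 mm long from the origin along own +y, last 12 mm tapering to 5 mm. Origin: on the axis, at the front face of a 26 mm wide, 5 mm thick steel collar; behind it (-y) a red plastic block handle 20 wide (x), 22 high (z), 45 mm long. 70 g. Starts level in either place of the stand, axis 60 mm above the bench, parallel to the stand's y
- can: can with a green label, 70 mm wide, 100 mm tall, bystander; origin under its centre
- jar: jar with a white cap, 72 mm wide, 90 mm tall, bystander; origin under its centre
- bowl: blue bowl, 130 mm wide, 50 mm tall, bystander; origin under its centre
- offcut: wooden offcut 50 x 160 (its y) x 30 mm lying on the bench, bystander; origin under its centre
- brush: brush lying on the bench along its x, bystander
There are look-alikes about, which are no part of the job. Leave any pink or purple look-alike of the part that bears paddle1_hole alone.

How it is judged (in metres and radians):
On the way, in this order (a step that is already met when the one before it is completed fails the run):
1. the long pin is lifted clear of its stand in the gripper (height (world z) of long_pin above 0.085 m and contact force between the fingers and long_pin above 1 N), for 0.2 s.
2. the long pin, held in the gripper, is in line with the hole axis and its tip is inside the stack, within 25 mm of the middle paddle's hole (contact force between the fingers and long_pin above 1 N and angle between the y axis of long_pin and the y axis of cradle, either way round below 0.12 rad and distance between long_pin_tip and paddle1_hole below 0.025 m and x of paddle0_hole in the frame of long_pin between -0.006 and 0.006 m and z of paddle0_hole in the frame of long_pin between -0.006 and 0.006 m and distance between each of paddle0_hole, paddle1_hole, paddle2_hole and cheek_right below 0.075 m and distance between each of paddle0_hole, paddle1_hole, paddle2_hole and cheek_left below 0.075 m and x of paddle1_hole in the frame of long_pin between -0.006 and 0.006 m and z of paddle1_hole in the frame of long_pin between -0.006 and 0.006 m and x of paddle2_hole in the frame of long_pin between -0.006 and 0.006 m and z of paddle2_hole in the frame of long_pin between -0.006 and 0.006 m), for 0.05 s.
At the end, for the whole second after the job is handed in: The long pin lies at rest along the hole axis (within 0.1 rad) through both cheeks and the holes of all three paddles (each hole centre within 6 mm of the pin's axis, paddles still between the cheeks), the front of its collar within 10 mm of the hole mouth of one cheek, and it has been let go ((distance between long_pin and cheek_right below 0.01 m or distance between long_pin and cheek_left below 0.01 m) and angle between the y axis of long_pin and the y axis of cradle, either way round below 0.1 rad and x of paddle0_hole in the frame of long_pin between -0.006 and 0.006 m and z of paddle0_hole in the frame of long_pin between -0.006 and 0.006 m and distance between each of paddle0_hole, paddle1_hole, paddle2_hole and cheek_right below 0.075 m and distance between each of paddle0_hole, paddle1_hole, paddle2_hole and cheek_left below 0.075 m and x of paddle1_hole in the frame of long_pin between -0.006 and 0.006 m and z of paddle1_hole in the frame of long_pin between -0.006 and 0.006 m and x of paddle2_hole in the frame of long_pin between -0.006 and 0.006 m and z of paddle2_hole in the frame of long_pin between -0.006 and 0.006 m and linear speed of long_pin below 0.02 m/s); the robot touches nothing.
It fails at once if the short pin is moved more than 30 mm (distance of short_pin from where it was at the start of the episode above 0.03 m).
It fails at once if the can, jar, bowl, offcut or brush is moved more than 30 mm (distance of any of can, jar, bowl, offcut, brush from where it was at the start of the episode above 0.03 m).
It also fails if it takes over 43 s, if anything falls off the work surface, if the arm or the gripper's body presses on something with over 40 N, if the wrist force passes 120 N, or if a joint passes its speed limit or range.

### The arm

A 6-joint arm with a two-finger parallel gripper is mounted at the origin on the work surface. World frame = base frame: x ahead of the robot, y to its left, z up, the work surface at z = 0. Lengths are in mm, angles in rad, forces in N, time in s.
With the tool pointing down it reaches from about 350 to 875 mm from the base axis. Payload 4.2 kg.
Tool frame: the origin (TCP) lies at the very end of the fingers, on their centre line; the grasp point (between the pads) lies 19 mm behind it; z points along the fingers, y is the line along which they close (so a half turn about z gives the same grasp; the last joint's range is limited). The gripper opens to 85 mm and grips with 20 to 120 N. Pads are 22 mm wide; open, the fingers measure 114 mm over their backs; the gripper's body (76 mm by 85 mm) begins 54 mm behind the grasp point. The pads swing forward as they close: fully open they stand 13 mm farther back than shut.
Start: joints at [-0.918, 0.385, 0.008, 0, -1.194, -0.259], TCP at [239.826, -577.133, 231.312] pointing down, gripper open.
Joint ranges: [-3.14, 3.14], [-1.21, 2.06], [-1.07, 1.41], [-3.16, 2.05], [-2.99, -0.16], [-3.1, 3.1]. Speed limits (rad/s): [2.79, 2.79, 3.14, 3.14, 3.14, 3.14].

### API

Orientations are given as a unit quaternion [x, y, z, w].
In Python, from bench import arm, optics gives the robot as it stands. The module is installed in compiled form; this text tells all that it offers.
- The arm moves only by the tool step_arm, never from a script. Its argument "motion" is a list of rows, each an object with "dr": the turn, a rotation vector about the tool's x, y, z in units of 8 degrees (1.0 is 8 degrees), a list of three; "slide": the shift along the tool's x, y, z in mm, a list of three; "jaw": the finger opening in mm, from 0 to 85.4. A call has exactly 8 rows; each row is the pose to reach, as a shift and turn from the pose commanded when the call began, along the tool's axes at that moment; what a row does not reach only later rows make up. A row lasts 1/8 s, in which the tool goes at most 62.5 mm and 10.7 degrees, less where a joint would pass 70% of its speed; a pose out of reach is approached as far as the arm can. A call with a gripper value outside its range is refused whole. The fingers move at their own pace and stop on an object; the grip force is fixed at half the most. Time passes only in rows, so rows that repeat a pose let the fingers close, or fill a call up. It gives the time, the measured TCP pose, the force, the opening and the grip force at its end, in the units of the state.
- arm.read_state(): the state, without advancing time (a new reading comes with each control period).
- optics.get_image(name): name is "scene" or "top" or "wrist"; returns the picture (384x512x3 uint8, blue, green, red); there is no depth.
- optics.camera_info(name): a dict with "camera_matrix" (3x3 intrinsics, pixels), "view" (4x4, takes a point from world to camera coordinates); the wrist camera has in their place "T_tool_cam" (4x4, takes a point from camera to tool coordinates, whose origin is the TCP and whose axes are the flange's). Camera axes: x right, y up, looking along -z (the intrinsics and any distortion apply to the point x, -y, -z); pixel columns grow to the right and rows downward; lengths in mm; the calibration is good to about 2 mm. The wrist camera is an equidistant fisheye: a pixel r from the principal point sees the ray r / f radians off the axis. A picture is of the moment at which its call begins: read the wrist's pose just before it. camera_info takes no time and is no camera call.
- arm.job_done(): hands the job in; it is judged then, once.
The state is a dict: "clock": time; "joints": joint angles; "joint_vel": joint speeds; "joint_efforts": joint torques, N m; "position": TCP position; "ee_rot": TCP orientation; "contact_force": force on the tool from outside, world axes, zero at the start; "wrist_torque": the same for the moment, N m; "gripper_width": finger opening in mm; "grasp_force": force on a finger pad.
Only numpy, scipy, OpenCV 4.12 (cv2) and the standard library are available. Lean on these libraries where they do the work, as an engineer would, in place of code of your own. Each camera call takes 0.05 s, during which the arm holds its last target. There are 200 camera calls.

## Working session

There is one attempt and no reset: what is moved stays moved. The work goes in short steps, Python scripts to look and compute and a tool call to move; the robot and the scene stay as the last step left them, time stands still between calls to the robot, and variables do not carry over. Pictures are saved under pics/ and viewed, at most 10 in all, crops included, and the job is handed in when it is done.

Besides the shell and the picture viewer there is one more tool, called after "Request:" as name(argument=value, ...), one argument or row to a line, values as JSON. step_arm: Moves the arm, as the interface text tells. Its arguments: {"type":"object","properties":{"motion":{"type":"array","items":{"type":"object","properties":{"dr":{"type":"array","items":{"type":"number"}},"slide":{"type":"array","items":{"type":"number"}},"jaw":{"type":"number"}}}}},"required":["motion"]}

```bash
mkdir -p pics; cat > h.py <<'E'
import numpy as np, cv2
from bench import arm, optics
from scipy.spatial.transform import Rotation as R
def ray(name,uv,st=None):
    ci=optics.camera_info(name); K=np.array(ci["camera_matrix"])
    if name=="wrist":
        T=np.array(ci["T_tool_cam"]); M=np.eye(4); M[:3,:3]=R.from_quat(st["ee_rot"]).as_matrix(); M[:3,3]=st["position"]
        W=M@T
        x=(uv[0]-K[0,2])/K[0,0]; y=(uv[1]-K[1,2])/K[1,1]; r=np.hypot(x,y)+1e-12
        d=np.array([np.sin(r)*x/r,-np.sin(r)*y/r,-np.cos(r)])
    else:
        W=np.linalg.inv(np.array(ci["view"])); d=np.array([(uv[0]-K[0,2])/K[0,0],-(uv[1]-K[1,2])/K[1,1],-1])
    return W[:3,3],W[:3,:3]@d
def onz(name,uv,z,st=None):
    o,d=ray(name,uv,st); return o+d*(z-o[2])/d[2]
E
python3 - <<'E'
from h import *
s=arm.read_state(); print(s)
for n in ("scene","top","wrist"):
    im=optics.get_image(n); cv2.imwrite(f"pics/{n}0.png",im); print(n,{k:np.round(v,3).tolist() if not isinstance(v,str) else v for k,v in optics.camera_info(n).items()})
a=cv2.imread("pics/scene0.png");b=cv2.imread("pics/top0.png")
E
```

```text
{'clock': 0.0, 'joints': array([-9.18377761e-01,  3.85559126e-01,  6.62392635e-03, -4.91206461e-04,
       -1.19398769e+00, -2.58621791e-01]), 'joint_vel': array([-0.000565  ,  0.00120762, -0.00120367,  0.00023143,  0.0002255 ,
        0.00015453]), 'joint_efforts': array([ 6.88664859e-04, -3.92288339e+01,  1.88399005e+01,  4.18626755e+00,
       -4.76407251e-03,  6.55571256e-06]), 'position': array([ 239.61681698, -576.61343756,  230.22043874]), 'ee_rot': array([-1.95539614e-01,  9.80695201e-01,  1.05528619e-03, -2.62769114e-04]), 'contact_force': array([-0.48235896,  0.17097891, -0.32465242]), 'wrist_torque': array([-0.01387931, -0.04129666, -0.01142827]), 'grasp_force': 0.0, 'gripper_width': 85.3625634146962}
scene {'camera_matrix': [[467.726, 0.0, 259.507], [0.0, 467.726, 187.796], [0.0, 0.0, 1.0]], 'view': [[-0.411, 0.912, 0.003, 156.219], [-0.632, -0.287, 0.72, 276.398], [0.658, 0.294, 0.694, -1693.211], [0.0, 0.0, 0.0, 1.0]]}
top {'camera_matrix': [[496.901, 0.0, 253.072], [0.0, 496.901, 189.89], [0.0, 0.0, 1.0]], 'view': [[0.017, -1.0, -0.009, 59.138], [0.994, 0.016, 0.108, -540.453], [-0.108, -0.011, 0.994, -1484.934], [0.0, 0.0, 0.0, 1.0]]}
wrist {'camera_matrix': [[297.319, 0.0, 252.846], [0.0, 297.319, 188.43], [0.0, 0.0, 1.0]], 'T_tool_cam': [[0.0, 0.951, 0.31, 79.123], [1.0, 0.0, -0.001, 0.875], [-0.001, 0.31, -0.951, -142.956], [0.0, 0.0, 0.0, 1.0]]}
```

View pics/top0.png

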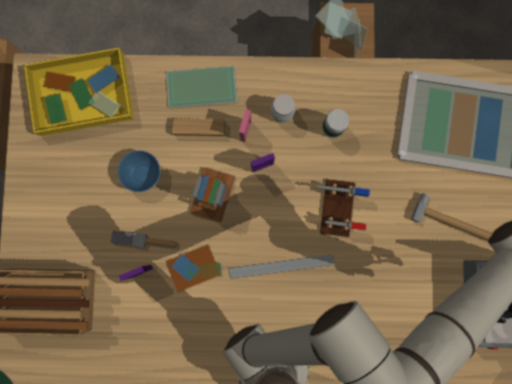

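View pics/scene0.png

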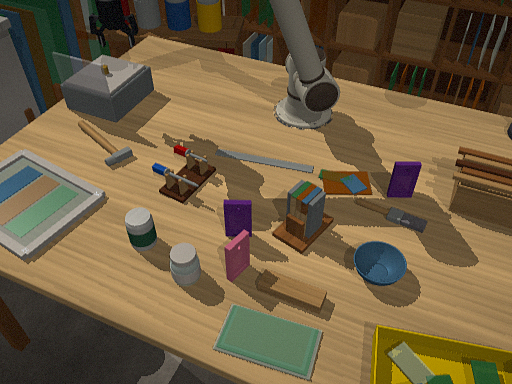

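Candidates: the long pin is the blue handle at top (362,192); the red handle at (358,226) is the short pin. The stack to bind is at top (213,190). The standing pink paddle at (245,125) and the purple ones at (262,162) and (135,272) are look-alikes to leave alone. One close crop to check the choice.

```bash
python3 - <<'E'
import cv2,numpy as np
t=cv2.imread("pics/top0.png");s=cv2.imread("pics/scene0.png")
a=cv2.resize(t[155:235,180:260],(400,400),interpolation=2); b=cv2.resize(t[165:245,300:380],(400,400),interpolation=2)
c=cv2.resize(s[170:260,265:345],(356,400)); 
cv2.imwrite("pics/crop1.png",cv2.resize(np.hstack([a,b]),(800,400)))
h=cv2.cvtColor(t,cv2.COLOR_BGR2HSV)
from h import onz
def m(lo,hi,box,z,n,im):
    x0,y0,x1,y1=box; q=cv2.cvtColor(im,cv2.COLOR_BGR2HSV)[y0:y1,x0:x1]
    k=cv2.inRange(q,lo,hi); p=np.argwhere(k)[:,::-1]+[x0,y0]; c=p.mean(0); print(n,len(p),c,[onz(n,c,zz).round(1) for zz in z])
m((100,150,80),(130,255,255),(345,180,375,200),(60,71),"top",t)
m((100,150,80),(130,255,255),(148,158,172,182),(60,71),"scene",s)
m((0,150,80),(8,255,255),(345,218,370,235),(60,71),"top",t)
E
```

```text
top 68 [361.73529412 191.72058824] [array([ 535.9, -255.8,   60. ]), array([ 534.7, -253.6,   71. ])]
scene 67 [158.53731343 167.13432836] [array([ 527.9, -260.8,   60. ]), array([ 537.8, -252.4,   71. ])]
top 93 [358.32258065 225.78494624] [array([ 434.4, -245.2,   60. ]), array([ 434. , -242.9,   71. ])]
```

View pics/crop1.png

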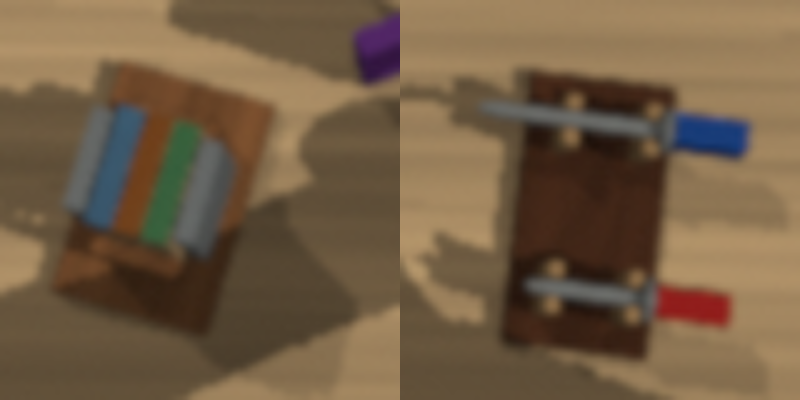

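The choice holds: the long blue-handled pin is at top (362,192), and the cradle stack is blue/amber/green between grey cheeks. Its -y (green) side faces the stand, and the axis is free of the purple paddle.

```bash
python3 - <<'E'
from h import *
f=lambda c,ox,oy:np.array(c)/5+[ox-.4,oy-.4]
C=[onz("top",f(c,180,155),15) for c in [(120,62),(272,105),(205,335),(52,292)]]
print("base",np.round(C,1),np.mean(C,0).round(1))
C=np.array(C)
for a,b in((1,0),(2,3)): d=C[b]-C[a]; print("yaw y",np.degrees(np.arctan2(-d[0],d[1])),np.linalg.norm(d))
for a,b in((3,0),(2,1)): d=C[b]-C[a]; print("yaw x",np.degrees(np.arctan2(d[1],d[0])),np.linalg.norm(d))
# top of stack corner tops z=140: cheeks
print("cheeks",[onz("top",f(c,180,155),140).round(1) for c in [(100,105),(77,208),(218,143),(200,250)]])
S=[onz("top",f(c,300,165),12) for c in [(530,70),(675,90),(648,358),(503,342)]] if 0 else [onz("top",f((c[0]-400,c[1]),300,165),12) for c in [(530,70),(675,90),(648,358),(503,342)]]
S=np.array(S);print("stand",S.round(1),S.mean(0))
for a,b in((3,0),(2,1)): d=S[b]-S[a]; print("stand yaw x",np.degrees(np.arctan2(d[1],d[0])),np.linalg.norm(d))
tip=onz("top",f((82,105),300,165),60);col=onz("top",f((262,130),300,165),60);he=onz("top",f((345,138),300,165),60);print(tip,col,he)
s=arm.read_state();Rm=R.from_quat(s["ee_rot"]).as_matrix()
print(Rm.T@(np.array([534,-330,200])-s["position"]))
E
```

```text
base [[609.7 222.8  15. ]
 [584.4 128.1  15. ]
 [441.8 166.   15. ]
 [466.5 260.5  15. ]] [525.6 194.3  15. ]
yaw y -14.979711248892645 98.04030350774003
yaw y -14.669472737148586 97.67486504695364
yaw x -14.758535418754176 148.05042393487267
yaw x -14.900230970324644 147.52058689104535
cheeks [array([565.7, 219.3, 140. ]), array([506.8, 230.6, 140. ]), array([545.1, 151.9, 140. ]), array([484.2, 160.6, 140. ])]
stand [[ 580.  -154.8   12. ]
 [ 569.  -244.1   12. ]
 [ 404.2 -226.9   12. ]
 [ 412.4 -138.6   12. ]] [ 491.37608503 -191.09471306   12.        ]
stand yaw x -5.511265553909707 168.40520195450128
stand yaw x -5.950810860102171 165.7292017112457
[ 552.02996945 -119.71484307   60.        ] [ 538.77177424 -226.91642635   60.        ] [ 534.78675888 -276.23689287   60.        ]
[-366.50211198  114.92666849   30.6061591 ]
```

Request:
step_arm(
  motion=[
    {"dr":[0,0,-1],"slide":[-50,23,4],"jaw":60},
    {"dr":[0,0,-2],"slide":[-105,49,8],"jaw":60},
    {"dr":[0,0,-3],"slide":[-160,75,12],"jaw":60},
    {"dr":[0,0,-4.2],"slide":[-215,101,16],"jaw":60},
    {"dr":[0,0,-5.4],"slide":[-270,127,20],"jaw":60},
    {"dr":[0,0,-6.6],"slide":[-325,153,24],"jaw":60},
    {"dr":[0,0,-7.7],"slide":[-370,173,28],"jaw":60},
    {"dr":[0,0,-7.7],"slide":[-397,185,30],"jaw":60},
  ],
)

```text
clock: 1.15
position: [536.7, -251.8, 200.6]
ee_rot: [-0.671, 0.741, 0.0, -0.0]
contact_force: [-0.1, -0.8, 0.0]
gripper_width: 60.3
grasp_force: 0.0
```

```bash
python3 - <<'E'
from h import *
s=arm.read_state(); im=optics.get_image("wrist"); cv2.imwrite("pics/w1.png",im)
np.save("s1.npy",s,allow_pickle=True)
print(s["clock"],s["position"],s["ee_rot"],s["gripper_width"],abs(s["joint_vel"]).max())
E
```

```text
1.15 [ 536.6659888  -251.82783687  200.63968396] [-6.71336919e-01  7.41152150e-01  4.33179806e-04 -2.11092424e-04] 60.33049187135633 0.3722636065050069
```

View pics/w1.png

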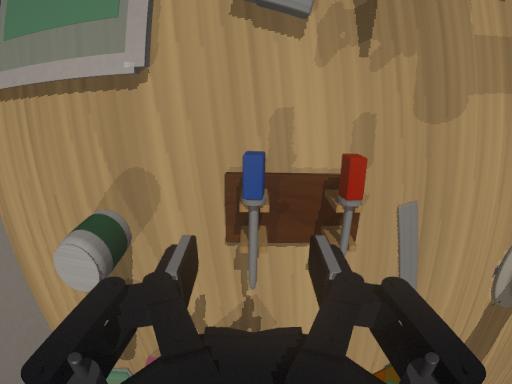

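Wrist view: blue handle top face spans about (254,152) to (254,198), the collar is at (254,201) and the tip at (252,288). The fingers are well clear. Computing the pin pose from this.

```bash
python3 - <<'E'
from h import *
s=arm.read_state(); im=cv2.imread("pics/w1.png"); 
q=cv2.inRange(cv2.cvtColor(im,cv2.COLOR_BGR2HSV),(105,150,60),(130,255,255)); q[:, :220]=0;q[:,290:]=0;q[:130]=0;q[215:]=0
ys,xs=np.where(q); print(xs.min(),xs.max(),ys.min(),ys.max())
for y in range(150,206,4):
    r=np.where(q[y])[0]
    if len(r): print(y,r.min(),r.max(),end=" ; ")
w=lambda u,v,z: onz("wrist",(u,v),z,s).round(1)
print("top corners",[w(*c,71) for c in [(244,152),(265,152),(243,198),(264,198)]])
print("col,tip",w(254,203,60),w(252.5,287,60))
h=im[204:292,240:268]
g=cv2.cvtColor(h,cv2.COLOR_BGR2HSV)
for y in range(0,88,8):
    r=np.where((g[y,:,1]<70)&(g[y,:,2]>70))[0]; print(y+204,(r+240).min() if len(r) else 0,(r+240).max() if len(r) else 0, end="; ")
E
```

```text
243 262 155 199
158 245 260 ; 162 244 262 ; 166 244 262 ; 170 244 261 ; 174 244 262 ; 178 244 261 ; 182 244 262 ; 186 244 262 ; 190 243 262 ; 194 244 261 ; 198 246 261 ; top corners [array([ 544. , -276.4,   71. ]), array([ 524.5, -274.5,   71. ]), array([ 549.8, -231.2,   71. ]), array([ 529.4, -229.2,   71. ])]
col,tip [ 540.  -220.8   60. ] [ 551.9 -115.4   60. ]
204 244 263; 212 249 257; 220 249 257; 228 249 257; 236 249 257; 244 249 256; 252 249 256; 260 249 256; 268 249 256; 276 249 256; 284 250 254;
```

Request:
step_arm(
  motion=[
    {"dr":[0,0,0],"slide":[0,0,30],"jaw":60},
    {"dr":[0,0,0],"slide":[0,0,70],"jaw":60},
    {"dr":[0,0,0],"slide":[0,0,110],"jaw":60},
    {"dr":[0,0,0],"slide":[0,0,140],"jaw":60},
    {"dr":[0,0,0],"slide":[0,0,155],"jaw":50},
    {"dr":[0,0,0],"slide":[0,0,159],"jaw":40},
    {"dr":[0,0,0],"slide":[0,0,159],"jaw":40},
    {"dr":[0,0,0],"slide":[0,0,159],"jaw":40},
  ],
)

```text
clock: 2.2
position: [536.3, -254.2, 43.6]
ee_rot: [-0.67, 0.742, -0.001, 0.001]
contact_force: [-0.1, 0.4, 0.4]
gripper_width: 39.7
grasp_force: 0.0
```

```bash
python3 - <<'E'
from h import *
s=arm.read_state(); im=optics.get_image("wrist"); cv2.imwrite("pics/w2.png",im)
print(s["clock"],s["position"],s["ee_rot"],s["gripper_width"],abs(s["joint_vel"]).max())
E
```

```text
2.2 [ 536.31983746 -254.17415524   43.63188836] [-6.70267037e-01  7.42118877e-01 -1.06913395e-03  7.27555744e-04] 39.690348212579984 0.004911151768054299
```

View pics/w2.png

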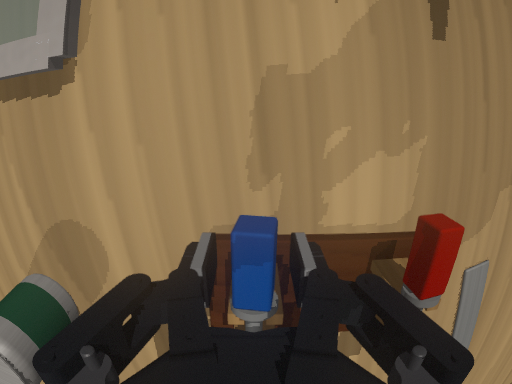

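Blue handle at (254,262) sits centred between the pads at columns 210 and 302. Closing.

Request:
step_arm(
  motion=[
    {"dr":[0,0,0],"slide":[0,0,2],"jaw":30},
    {"dr":[0,0,0],"slide":[0,0,2],"jaw":10},
    {"dr":[0,0,0],"slide":[0,0,2],"jaw":10},
    {"dr":[0,0,0],"slide":[0,0,2],"jaw":10},
    {"dr":[0,0,0],"slide":[0,0,2],"jaw":10},
    {"dr":[0,0,0],"slide":[0,0,2],"jaw":10},
    {"dr":[0,0,0],"slide":[0,0,-5],"jaw":10},
    {"dr":[0,0,0],"slide":[0,0,-20],"jaw":10},
  ],
)

```text
clock: 3.25
position: [534.9, -253.9, 62.1]
ee_rot: [-0.67, 0.742, 0.001, -0.001]
contact_force: [0.5, -0.1, -0.6]
gripper_width: 19.1
grasp_force: 61.3
```

Request:
step_arm(
  motion=[
    {"dr":[0,0,0],"slide":[0,0,-30],"jaw":10},
    {"dr":[0,0,0],"slide":[0,0,-65],"jaw":10},
    {"dr":[0,0,0],"slide":[-20,8,-85],"jaw":10},
    {"dr":[0,0,0.3],"slide":[-65,25,-98],"jaw":10},
    {"dr":[0,0,0.6],"slide":[-115,45,-98],"jaw":10},
    {"dr":[0,0,0.9],"slide":[-165,65,-98],"jaw":10},
    {"dr":[0,0,1.1],"slide":[-207,80,-98],"jaw":10},
    {"dr":[0,0,1.1],"slide":[-230,89,-98],"jaw":10},
  ],
)

```text
clock: 4.25
position: [469.9, -14.3, 161.5]
ee_rot: [-0.612, 0.791, -0.0, 0.001]
contact_force: [-0.5, -0.4, -1.5]
gripper_width: 19.1
grasp_force: 61.2
```

Request:
step_arm(
  motion=[
    {"dr":[0,0,0],"slide":[0,0,15],"jaw":10},
    {"dr":[0,0,0],"slide":[0,0,35],"jaw":10},
    {"dr":[0,0,0],"slide":[0,0,50],"jaw":10},
    {"dr":[0,0,0],"slide":[0,0,58],"jaw":10},
    {"dr":[0,0,0],"slide":[0,0,58],"jaw":10},
    {"dr":[0,0,0],"slide":[0,0,58],"jaw":10},
    {"dr":[0,0,0],"slide":[0,0,58],"jaw":10},
    {"dr":[0,0,0],"slide":[0,0,58],"jaw":10},
  ],
)

```text
clock: 5.25
position: [470.5, -16.1, 102.7]
ee_rot: [-0.611, 0.791, -0.0, 0.0]
contact_force: [-0.2, 0.3, -1.6]
gripper_width: 19.3
grasp_force: 61.2
```

```bash
python3 - <<'E'
from h import *
s=arm.read_state(); ims={n:optics.get_image(n) for n in("wrist","top","scene")}
for n,i in ims.items(): cv2.imwrite(f"pics/{n}3.png",i)
print(s["clock"],s["position"],s["ee_rot"],s["gripper_width"],s["grasp_force"],s["contact_force"])
a=cv2.resize(ims["top"][150:240,180:300],(800,600),interpolation=2)
b=cv2.resize(ims["scene"][150:255,230:350],(800,700),interpolation=2)
cv2.imwrite("pics/t3c.png",a);cv2.imwrite("pics/s3c.png",cv2.resize(ims["scene"][155:245,230:350],(800,600),interpolation=2))
E
```

```text
5.25 [470.50305457 -16.05920895 102.68114553] [-6.11244696e-01  7.91441578e-01 -1.27267282e-04  3.65641230e-04] 19.250060274374004 61.24578595161438 [-0.17302229  0.34364712 -1.62706885]
```

View pics/t3c.png

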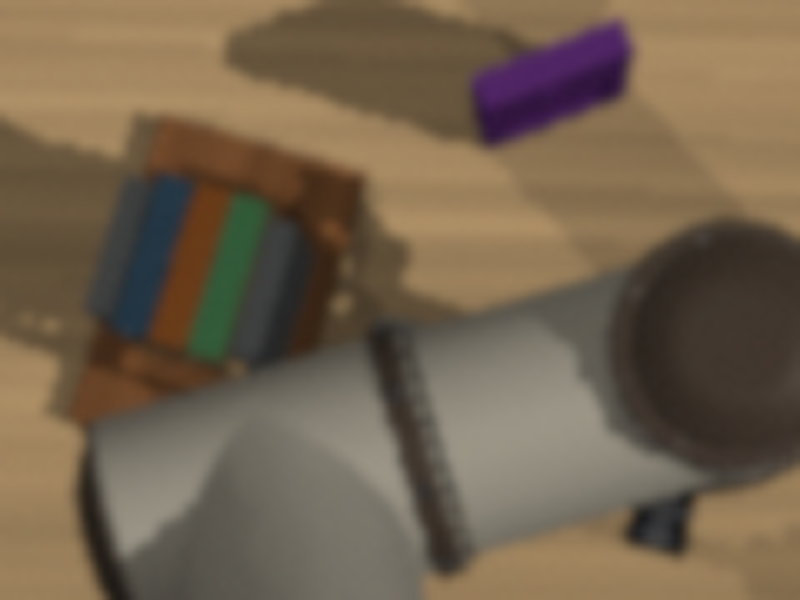

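View pics/s3c.png

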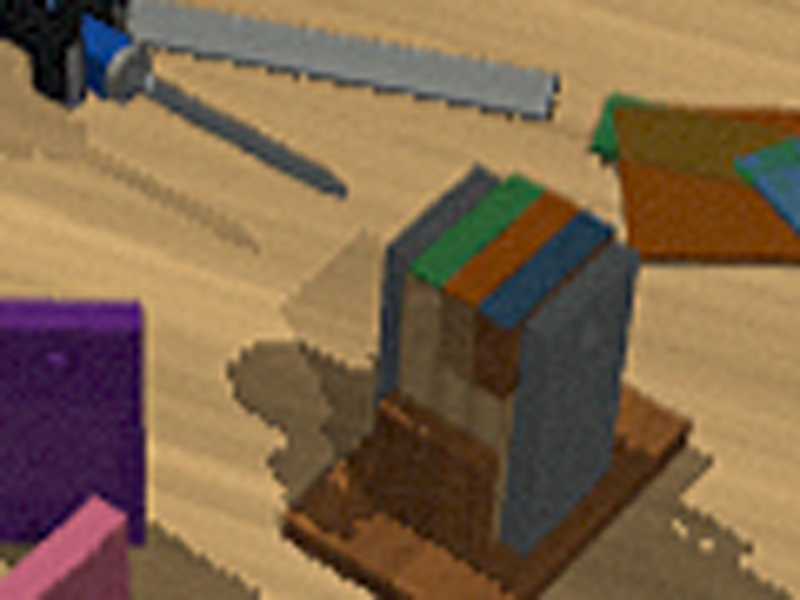

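The scene view shows the held pin with its tip at crop (345,190), roughly level. The far cheek hole mouth is at about (593,333), and the cheek and base corners are clear. In the top view the arm hides the pin. I'll fit the cradle pose by point least squares over both views, and check the pin line against it.

```bash
cat > fit.py <<'E'
from h import *
from scipy.optimize import least_squares
def proj(n,P):
    ci=optics.camera_info(n);K=np.array(ci["camera_matrix"]);V=np.array(ci["view"])
    c=(V[:3,:3]@np.atleast_2d(P).T).T+V[:3,3]
    return np.c_[K[0,2]-K[0,0]*c[:,0]/c[:,2], K[1,2]+K[1,1]*c[:,1]/c[:,2]]
def W(p,Q):
    c,s=np.cos(p[2]),np.sin(p[2]);Q=np.array(Q,float)
    return np.c_[p[0]+c*Q[:,0]-s*Q[:,1],p[1]+s*Q[:,0]+c*Q[:,1],Q[:,2]]
sc=lambda c:(np.array(c)+.5)/6.667+[230,155]-.5
tc=lambda c:(np.array(c)+.5)/5+[180,155]-.5
SQ=[(75,-50,15),(-75,50,15),(30,38.5,140),(-30,38.5,140),(30,-38.5,140),(-30,-38.5,140),(0,38.5,120)]
SP=sc([(285,530),(690,425),(530,325),(638,255),(385,248),(480,165),(593,333)])
TQ=[(75,50,15),(75,-50,15),(-75,-50,15),(-75,50,15),(30,38.5,140),(-30,38.5,140)]
TP=tc([(120,62),(272,105),(205,335),(52,292),(100,105),(68,208)])
E
python3 - <<'E'
from fit import *
f=lambda p:np.r_[(proj("scene",W(p,SQ))-SP),(proj("top",W(p,TQ))-TP)]
for nm,g in(("both",f),("scene",lambda p:proj("scene",W(p,SQ))-SP),("top",lambda p:proj("top",W(p,TQ))-TP)):
    r=least_squares(lambda p:g(p).ravel(),[525,193,-.26],loss="soft_l1");p=r.x;print(nm,p[:2],np.degrees(p[2]));print(g(p).round(1).tolist())
s=arm.read_state();Rm=R.from_quat(s["ee_rot"]).as_matrix();g=s["position"]-19*Rm[:,2];d=-Rm[:,0]
print("grip",g,d,"yaw",np.degrees(np.arctan2(-d[0],d[1])))
print("pred collar, tip",proj("scene",[g+27.5*d,g+137.5*d]),"obs",sc([(135,75),(345,190)]))
im=cv2.imread("pics/scene3.png")
# rod edge centres per column
gr=cv2.cvtColor(im,cv2.COLOR_BGR2HSV)
for x in range(254,282,3):
    c=gr[160:190,x]; r=np.where((c[:,1]<60)&(c[:,2]<140))[0]+160; print(x,r.tolist())
E
```

```text
both [525.89609964 194.8678037 ] -15.18418245081737
[[-1.0, -2.2], [-0.0, -0.7], [2.5, 2.2], [-0.2, -0.4], [-0.6, -0.1], [-1.0, -0.0], [-0.8, -0.1], [-0.2, -0.5], [0.4, -0.3], [-0.1, 0.5], [-0.7, -0.0], [-1.7, 0.2], [-1.5, -0.1]]
scene [526.27430025 196.15276619] -15.262816659390506
[[-0.7, -2.0], [0.4, -0.4], [2.9, 2.4], [0.2, -0.2], [-0.2, 0.1], [-0.6, 0.2], [-0.4, 0.1]]
top [525.85292036 192.94490213] -15.025618454471928
[[0.3, -0.5], [0.9, -0.3], [0.6, 0.5], [-0.1, 0.1], [-1.1, 0.3], [-0.8, -0.1]]
grip [470.35012317 -16.09601623 121.43094931] [2.52703931e-01 9.67543647e-01 1.20582469e-04] yaw -14.637574861755574
pred collar, tip [[248.69652382 166.28840866]
 [280.4996818  183.5233167 ]] obs [[249.8239838  165.82443378]
 [281.32240888 183.07357132]]
254 [160, 161, 168, 169, 170]
257 [160, 161, 162, 169, 170, 171]
260 [160, 161, 162, 163, 171, 172, 173]
263 [160, 161, 162, 163, 172, 173, 174, 175]
266 [160, 161, 162, 163, 164, 174, 175, 176]
269 [160, 161, 162, 163, 164, 176, 177, 178]
272 [160, 161, 162, 163, 164, 165, 177, 178, 179, 180]
275 [160, 161, 162, 163, 164, 165, 179, 180, 181]
278 [160, 161, 162, 163, 164, 165, 166, 181, 182, 183]
281 [161, 162, 163, 164, 165, 166, 167, 183, 184]
```

Pin and cradle agree to about 1 mm. I'll correct 0.9 mm sideways, 1 mm down and 0.5°, then enter slowly.

Request:
step_arm(
  motion=[
    {"dr":[0,0,0.06],"slide":[-5,0.9,1.2],"jaw":10},
    {"dr":[0,0,0.06],"slide":[-18,0.8,1.2],"jaw":10},
    {"dr":[0,0,0.06],"slide":[-28,0.7,1.2],"jaw":10},
    {"dr":[0,0,0.06],"slide":[-34,0.6,1.2],"jaw":10},
    {"dr":[0,0,0.06],"slide":[-40,0.6,1.2],"jaw":10},
    {"dr":[0,0,0.06],"slide":[-45,0.5,1.2],"jaw":10},
    {"dr":[0,0,0.06],"slide":[-50,0.5,1.2],"jaw":10},
    {"dr":[0,0,0.06],"slide":[-50,0.5,1.2],"jaw":10},
  ],
)

```text
clock: 6.4
position: [482.6, 32.6, 101.1]
ee_rot: [-0.608, 0.794, -0.0, 0.0]
contact_force: [-0.0, -0.4, -1.3]
gripper_width: 19.0
grasp_force: 61.2
```

```bash
python3 - <<'E'
from h import *
s=arm.read_state(); i=optics.get_image("scene"); cv2.imwrite("pics/scene4.png",i)
print(s["position"],s["ee_rot"],s["gripper_width"],s["grasp_force"],s["contact_force"],s["wrist_torque"])
cv2.imwrite("pics/s4c.png",cv2.resize(i[155:245,230:350],(800,600),interpolation=2))
E
```

```text
[482.56116403  32.62587891 101.11664348] [-6.08086555e-01  7.93870733e-01 -2.00395279e-05  2.28747738e-05] 18.97213046335025 61.243908405303955 [-0.03101732 -0.36920304 -1.30633014] [-0.01556177  0.06795762  0.02466129]
```

View pics/s4c.png

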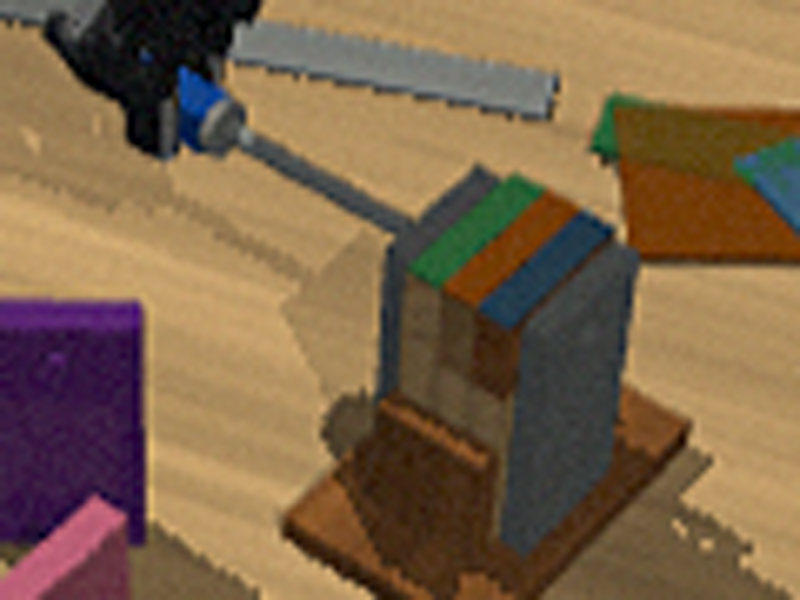

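The pin reaches behind the near cheek at crop (405,230) with no contact force. Continuing.

Request:
step_arm(
  motion=[
    {"dr":[0,0,0],"slide":[-4,0,0],"jaw":10},
    {"dr":[0,0,0],"slide":[-8,0,0],"jaw":10},
    {"dr":[0,0,0],"slide":[-12,0,0],"jaw":10},
    {"dr":[0,0,0],"slide":[-16,0,0],"jaw":10},
    {"dr":[0,0,0],"slide":[-20,0,0],"jaw":10},
    {"dr":[0,0,0],"slide":[-24,0,0],"jaw":10},
    {"dr":[0,0,0],"slide":[-27,0,0],"jaw":10},
    {"dr":[0,0,0],"slide":[-30,0,0],"jaw":10},
  ],
)

```text
clock: 7.45
position: [490.3, 61.6, 101.1]
ee_rot: [-0.608, 0.794, 0.0, -0.0]
contact_force: [-1.1, -0.7, -1.1]
gripper_width: 19.2
grasp_force: 61.2
```

Request:
step_arm(
  motion=[
    {"dr":[0,0,0],"slide":[-4,0,0],"jaw":10},
    {"dr":[0,0,0],"slide":[-8,0,0],"jaw":10},
    {"dr":[0,0,0],"slide":[-12,0,0],"jaw":10},
    {"dr":[0,0,0],"slide":[-16,0,0],"jaw":10},
    {"dr":[0,0,0],"slide":[-20,0,0],"jaw":10},
    {"dr":[0,0,0],"slide":[-24,0,0],"jaw":10},
    {"dr":[0,0,0],"slide":[-28,0,0],"jaw":10},
    {"dr":[0,0,0],"slide":[-32,0,0],"jaw":10},
  ],
)

```text
clock: 8.45
position: [498.7, 92.5, 101.1]
ee_rot: [-0.608, 0.794, 0.0, 0.0]
contact_force: [-0.1, 0.1, -1.6]
gripper_width: 18.8
grasp_force: 61.2
```

Request:
step_arm(
  motion=[
    {"dr":[0,0,0],"slide":[-4,0,0],"jaw":10},
    {"dr":[0,0,0],"slide":[-8,0,0],"jaw":10},
    {"dr":[0,0,0],"slide":[-13,0,0],"jaw":10},
    {"dr":[0,0,0],"slide":[-18,0,0],"jaw":10},
    {"dr":[0,0,0],"slide":[-23,0,0],"jaw":10},
    {"dr":[0,0,0],"slide":[-28,0,0],"jaw":10},
    {"dr":[0,0,0],"slide":[-31,0,0],"jaw":10},
    {"dr":[0,0,0],"slide":[-33,0,0],"jaw":10},
  ],
)

```text
clock: 9.45
position: [507.3, 124.3, 101.1]
ee_rot: [-0.608, 0.794, 0.0, -0.0]
contact_force: [0.7, 0.2, -0.3]
gripper_width: 18.7
grasp_force: 61.2
```

Request:
step_arm(
  motion=[
    {"dr":[0,0,0],"slide":[-0.5,0,0],"jaw":10},
    {"dr":[0,0,0],"slide":[-1,0,0],"jaw":10},
    {"dr":[0,0,0],"slide":[-1.5,0,0],"jaw":10},
    {"dr":[0,0,0],"slide":[-2,0,0],"jaw":10},
    {"dr":[0,0,0],"slide":[-2.5,0,0],"jaw":10},
    {"dr":[0,0,0],"slide":[-3,0,0],"jaw":10},
    {"dr":[0,0,0],"slide":[-3,0,0],"jaw":10},
    {"dr":[0,0,0],"slide":[-3,0,0],"jaw":10},
  ],
)

```text
clock: 10.45
position: [508.0, 127.0, 101.1]
ee_rot: [-0.608, 0.794, -0.0, -0.0]
contact_force: [0.5, -0.2, -0.5]
gripper_width: 18.9
grasp_force: 61.2
```

```bash
python3 - <<'E'
from h import *
s=arm.read_state(); i=optics.get_image("scene"); cv2.imwrite("pics/scene5.png",i)
cv2.imwrite("pics/s5c.png",cv2.resize(i[155:245,230:350],(800,600),interpolation=2))
print(s["position"],s["contact_force"],s["wrist_torque"])
E
```

```text
[508.00853477 127.0134134  101.10133084] [ 0.53049616 -0.23246576 -0.52056359] [-0.09124909  0.00379528 -0.00471766]
```

View pics/s5c.png

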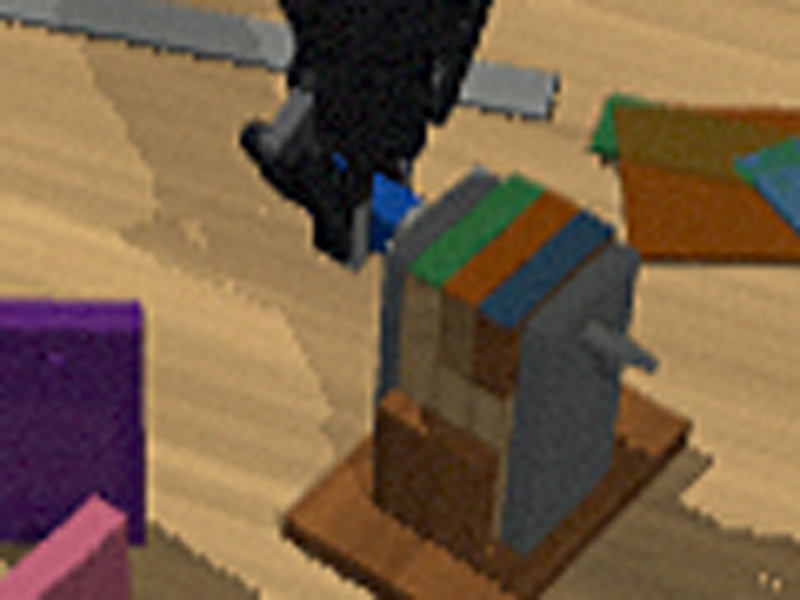

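The tip shows out of the far cheek at crop (655,365). Creep on until the collar touches.

Request:
step_arm(
  motion=[
    {"dr":[0,0,0],"slide":[-0.5,0,0],"jaw":10},
    {"dr":[0,0,0],"slide":[-1,0,0],"jaw":10},
    {"dr":[0,0,0],"slide":[-1.5,0,0],"jaw":10},
    {"dr":[0,0,0],"slide":[-2,0,0],"jaw":10},
    {"dr":[0,0,0],"slide":[-2.5,0,0],"jaw":10},
    {"dr":[0,0,0],"slide":[-3,0,0],"jaw":10},
    {"dr":[0,0,0],"slide":[-3,0,0],"jaw":10},
    {"dr":[0,0,0],"slide":[-3,0,0],"jaw":10},
  ],
)

```text
clock: 11.5
position: [508.8, 129.9, 101.1]
ee_rot: [-0.608, 0.794, 0.0, 0.0]
contact_force: [-0.7, 0.2, -0.3]
gripper_width: 19.1
grasp_force: 61.2
```

Request:
step_arm(
  motion=[
    {"dr":[0,0,0],"slide":[-0.5,0,0],"jaw":10},
    {"dr":[0,0,0],"slide":[-1,0,0],"jaw":10},
    {"dr":[0,0,0],"slide":[-1.5,0,0],"jaw":10},
    {"dr":[0,0,0],"slide":[-2,0,0],"jaw":10},
    {"dr":[0,0,0],"slide":[-2.5,0,0],"jaw":10},
    {"dr":[0,0,0],"slide":[-3,0,0],"jaw":10},
    {"dr":[0,0,0],"slide":[-3,0,0],"jaw":10},
    {"dr":[0,0,0],"slide":[-3,0,0],"jaw":10},
  ],
)

```text
clock: 12.5
position: [508.9, 130.7, 101.2]
ee_rot: [-0.608, 0.794, -0.001, -0.002]
contact_force: [0.3, -8.6, 1.6]
gripper_width: 19.3
grasp_force: 61.6
```

Collar is against the cheek (8.6 N). Relieving the push, opening, and rising.

Request:
step_arm(
  motion=[
    {"dr":[0,0,0],"slide":[2,0,0],"jaw":10},
    {"dr":[0,0,0],"slide":[2.2,0,0.5],"jaw":10},
    {"dr":[0,0,0],"slide":[2.2,0,1],"jaw":20},
    {"dr":[0,0,0],"slide":[2.2,0,1],"jaw":25},
    {"dr":[0,0,0],"slide":[2.2,0,1],"jaw":35},
    {"dr":[0,0,0],"slide":[2.2,0,1],"jaw":45},
    {"dr":[0,0,0],"slide":[2.2,0,1],"jaw":45},
    {"dr":[0,0,0],"slide":[2.2,0,1],"jaw":45},
  ],
)

```text
clock: 13.5
position: [509.0, 130.7, 100.1]
ee_rot: [-0.608, 0.794, 0.0, 0.0]
contact_force: [0.3, -0.5, -0.2]
gripper_width: 45.0
grasp_force: 0.0
```

Request:
step_arm(
  motion=[
    {"dr":[0,0,0],"slide":[0,0,-10],"jaw":45},
    {"dr":[0,0,0],"slide":[0,0,-30],"jaw":45},
    {"dr":[0,0,0],"slide":[0,0,-60],"jaw":45},
    {"dr":[0,0,0],"slide":[20,0,-90],"jaw":45},
    {"dr":[0,0,0],"slide":[70,0,-110],"jaw":45},
    {"dr":[0,0,0],"slide":[120,0,-120],"jaw":45},
    {"dr":[0,0,0],"slide":[150,0,-120],"jaw":45},
    {"dr":[0,0,0],"slide":[150,0,-120],"jaw":45},
  ],
)

```text
clock: 14.5
position: [469.3, -15.6, 221.2]
ee_rot: [-0.607, 0.795, -0.0, 0.001]
contact_force: [0.8, 0.7, -0.4]
gripper_width: 44.9
grasp_force: 0.0
```

```bash
python3 - <<'E'
from h import *
s=arm.read_state(); i=optics.get_image("scene");t=optics.get_image("top")
cv2.imwrite("pics/f.png",np.hstack([cv2.resize(i[155:245,230:350],(480,360)),cv2.resize(t[155:235,180:250],(315,360))]))
print(s["clock"],s["position"],s["contact_force"],s["gripper_width"],abs(s["joint_vel"]).max())
E
```

```text
14.5 [469.33704395 -15.59197119 221.16883424] [ 0.78984944  0.67534806 -0.43632901] 44.91225120121248 0.0361788977476459
```

View pics/f.png

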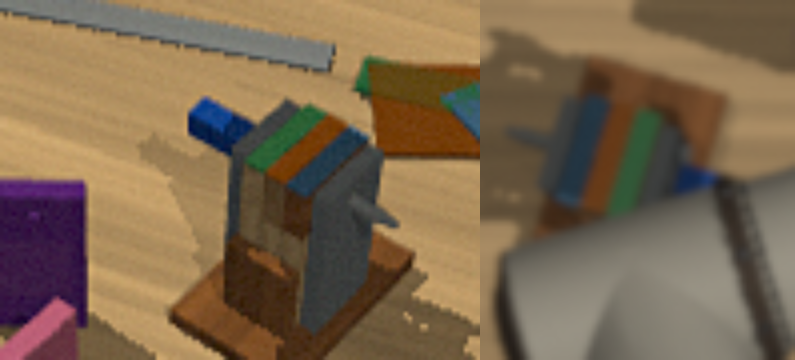

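The pin is through the stack: handle at (220,125) against the near cheek, tip out at (395,222). The paddles are upright and the gripper is clear.

```bash
python3 -c "
from bench import arm; print(arm.job_done())"
```

```text
the job is handed in; nothing more can be done
None
```

The long pin is through both cheeks and all three paddles with its collar against the right-hand (-y) cheek, it has been let go, and the job is handed in at about 14.5 s; the hand-in returned no verdict.

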